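# Find the rocking corner of a drilling jig and shim it

## Robot

A 6-joint arm with a two-finger parallel gripper is mounted at the origin on a cart in front of the work surface, level with it; the furniture and walls round the work are solid. World frame = base frame: x ahead of the robot, y to its left, z up, the work surface at z = 0. Lengths are in m, angles in rad, forces in N, time in s.
With the tool pointing down it reaches from about 0.275 to 0.725 m from the base axis. Payload 15.9 kg.
Tool frame: the origin (TCP) lies at the very end of the fingers, on their centre line; the grasp point (between the pads) lies 19 mm behind it; z points along the fingers, y is the line along which they close (so a half turn about z gives the same grasp; the last joint's range is limited). The gripper opens to 85 mm and grips with 20 to 120 N. Pads are 22 mm wide; open, the fingers measure 114 mm over their backs; the gripper's body (76 mm by 85 mm) begins 54 mm behind the grasp point. The pads swing forward as they close: fully open they stand 13 mm farther back than shut.
Start: joints at [-1.195, 0.213, -0.034, 1.323, 0, 1.571], TCP at [0.184, -0.465, 0.231] pointing down, gripper open.
Joint ranges: [-2.98, 2.98], [-0.74, 1.72], [-1.14, 1.35], [-2.1, 2.04], [-1.57, 1.44], [-3.14, 3.14]. Speed limits (rad/s): [1.89, 1.89, 2.39, 2.57, 3.14, 3.14].

## Interface

Orientations are given as a 3x3 rotation matrix whose columns are the frame's x, y, z axes.
In Python, from plant import get_obs, capture, calibration, hand_in gives the robot as it stands.
- The arm moves only by the tool apply_moves, never from a script. Its argument "series" is a list of rows, each an object of numbers: "dx", "dy", "dz": the shift along the world's x, y, z in units of 30 mm (1.0 is 30 mm); "ax", "ay", "az": the turn, a rotation vector about the world's x, y, z in units of 6 degrees (1.0 is 6 degrees); "fingers": the opening, from -1 (shut) to 1 (fully open). A call has 1 to 12 rows; each row shifts and turns the commanded pose from where the row before left it; what a row does not reach is not made up. A row lasts 1/12 s, in which the tool goes at most 41.7 mm and 7.16 degrees, less where a joint would pass 70% of its speed; a pose out of reach is approached as far as the arm can. A call is refused whole if a number of a shift passes 1 or a number of a turn 1, either way. A call with a gripper value outside its range is refused whole. The fingers move at their own pace and stop on an object; "squeeze" is the grip in N (left out, the last holds). Time passes only in rows, so rows that do not move let the fingers close. It gives the time, the measured TCP pose, the force, the opening and the grip force at its end, in the units of the state.
- get_obs(): the state, without advancing time (a new reading comes with each control period).
- capture(name): name is "side" or "top"; returns the picture (400x640x3 uint8, blue, green, red); there is no depth.
- calibration(name): a dict with "camera_matrix" (3x3 intrinsics, pixels), "R" (3x3) and "t" (3): a world point X has camera coordinates R X + t. Camera axes: x right, y down, z forward; pixel columns grow to the right and rows downward; lengths in m; the calibration is good to about 2 mm. A picture is of the moment at which its call begins. calibration takes no time and is no camera call.
- hand_in(): hands the job in; it is judged then, once.
The state is a dict: "t": time; "qpos": joint angles; "joint_velocities": joint speeds; "tau": joint torques, N m; "eef_pos": TCP position; "ee_rot": TCP orientation; "force": force on the tool from outside, world axes, zero at the start; "ft_torque": the same for the moment, N m; "grip_width": opening from 0.0 (shut) to 1.0 (fully open); "finger_force": force on a finger pad.
Only numpy, scipy, OpenCV 4.12 (cv2) and the standard library are available. Lean on these libraries where they do the work, as an engineer would, in place of code of your own. Each camera call takes 0.05 s, during which the arm holds its last target. There are 200 camera calls.

## Task

The plate of the drilling jig rocks on its base: press down on its corners one after another with a fingertip until you find the one that gives, then push the brass shim at that corner in under the plate until its turned-up tab lies flat against the plate's edge. Press down firmly on the same corner once more to make sure it now stands solid, and let go. Only press and push, pick nothing up, and leave the other three shims and the things lying around where they are.

Things in the scene. Friction and masses are not known exactly. Their poses are not given: they have to be found in the camera images.
- base: Grey steel base slab, 200 x 310 x 18 mm, bolted to the bench, top at z = 18 mm. Origin at the centre of its underside; x points away from the robot, y to the left (turned by up to 0.2 rad). Under each plate corner (x +-52, y +-70 mm), out of sight, is a rest pad 5.5 mm high; at one corner, any of the four, it is missing and only a light spring holds the plate up.
- plate: The jig: loose aluminium plate 150 (x) x 190 (y) x 15 mm, 1.1 kg, level, its top at z = 38.5 mm; origin at the centre of its underside, axes as the base's. Stop blocks on the base at the middle of each edge (top at z = 35 mm) locate it with 1 mm play. Along its y axis a steel bridge bar over a pine blank, within 28 mm of the centre line, up to 34 mm above the plate's top.
- corner_fl (a point): Place to press at the front left corner (front = towards the robot, left = +y), on the plate's top face, 17 mm from its front or back edge and 19 mm from its side edge. The corner that rocks goes down 4 to 5.5 mm under 3 to 5 N and comes back when let go; the other three do not give.
- corner_fr (a point): Place to press at the front right corner (front = towards the robot, left = +y), on the plate's top face, 17 mm from its front or back edge and 19 mm from its side edge. The corner that rocks goes down 4 to 5.5 mm under 3 to 5 N and comes back when let go; the other three do not give.
- corner_bl (a point): Place to press at the back left corner (front = towards the robot, left = +y), on the plate's top face, 17 mm from its front or back edge and 19 mm from its side edge. The corner that rocks goes down 4 to 5.5 mm under 3 to 5 N and comes back when let go; the other three do not give.
- corner_br (a point): Place to press at the back right corner (front = towards the robot, left = +y), on the plate's top face, 17 mm from its front or back edge and 19 mm from its side edge. The corner that rocks goes down 4 to 5.5 mm under 3 to 5 N and comes back when let go; the other three do not give.
- shim_fl: Loose slotted brass shim by the front left corner: a flat fork 34 mm wide, 5 mm thick, on the base, guided along the base's y by strips 5 mm high. Origin at the foot of its tab's inner face; x points outward, the fork reaches 30 mm inward. Starts 33 to 41 mm from home (tab against the plate's left edge, 95 mm from the base's centre line). Slides under 1 N; where there is a pad, that stops it 19 mm short.
- tab_fl (a point): Middle of the turned-up tab of the front left shim: tab 34 mm wide, 4 mm thick (2 mm to either face), standing 18 mm above the base's top; this point is 12 mm above the base's top.
- shim_fr: Loose slotted brass shim by the front right corner: a flat fork 34 mm wide, 5 mm thick, on the base, guided along the base's y by strips 5 mm high. Origin at the foot of its tab's inner face; x points outward, the fork reaches 30 mm inward. Starts 33 to 41 mm from home (tab against the plate's right edge, 95 mm from the base's centre line). Slides under 1 N; where there is a pad, that stops it 19 mm short.
- tab_fr (a point): Middle of the turned-up tab of the front right shim: tab 34 mm wide, 4 mm thick (2 mm to either face), standing 18 mm above the base's top; this point is 12 mm above the base's top.
- shim_bl: Loose slotted brass shim by the back left corner: a flat fork 34 mm wide, 5 mm thick, on the base, guided along the base's y by strips 5 mm high. Origin at the foot of its tab's inner face; x points outward, the fork reaches 30 mm inward. Starts 33 to 41 mm from home (tab against the plate's left edge, 95 mm from the base's centre line). Slides under 1 N; where there is a pad, that stops it 19 mm short.
- tab_bl (a point): Middle of the turned-up tab of the back left shim: tab 34 mm wide, 4 mm thick (2 mm to either face), standing 18 mm above the base's top; this point is 12 mm above the base's top.
- shim_br: Loose slotted brass shim by the back right corner: a flat fork 34 mm wide, 5 mm thick, on the base, guided along the base's y by strips 5 mm high. Origin at the foot of its tab's inner face; x points outward, the fork reaches 30 mm inward. Starts 33 to 41 mm from home (tab against the plate's right edge, 95 mm from the base's centre line). Slides under 1 N; where there is a pad, that stops it 19 mm short.
- tab_br (a point): Middle of the turned-up tab of the back right shim: tab 34 mm wide, 4 mm thick (2 mm to either face), standing 18 mm above the base's top; this point is 12 mm above the base's top.
- nut: Bystander: steel M16 nut, 27 x 24 x 13 mm, lying on the base between the two left shims; origin at its underside's centre.
- bolt: Bystander: M12 bolt, 59 mm long, lying on the bench in front of the base; origin at its underside's centre.
- spanner: Bystander: combination spanner, 165 mm long, lying on the bench in front of the base; origin at its underside's centre.
- pencil: Bystander: flat red carpenter's pencil, 172 mm, lying on the bench behind the base; origin at its underside's centre.
Not all that is in view belongs to the job. Leave any blue look-alike of the shim_fl alone.

How it is judged:
On the way, in this order (a step that is already met when the one before it is completed fails the run):
1. a fingertip presses the corner that gives, and it goes down by at least 3 mm (contact force between the fingers and plate above 1 N and height (world z) of any of corner_fl, corner_fr, corner_bl, corner_br below 0.0355 m), for 0.05 s.
2. the shim of that corner is in under the plate, its tab within 4 mm of the plate's edge, the other three not moved by 6 mm or more (((y of shim_fl in the frame of base below 0.099 m and distance of each of shim_fr, shim_bl, shim_br from where it was at the start of the episode below 0.006 m) or (y of shim_fr in the frame of base above -0.099 m and distance of each of shim_fl, shim_bl, shim_br from where it was at the start of the episode below 0.006 m) or (y of shim_bl in the frame of base below 0.099 m and distance of each of shim_fl, shim_fr, shim_br from where it was at the start of the episode below 0.006 m) or (y of shim_br in the frame of base above -0.099 m and distance of each of shim_fl, shim_fr, shim_bl from where it was at the start of the episode below 0.006 m))), for 0.1 s.
3. the same corner is pressed again with at least 5 N and goes down by less than 2 mm (((y of shim_fl in the frame of base below 0.099 m and distance of each of shim_fr, shim_bl, shim_br from where it was at the start of the episode below 0.006 m and contact force between the fingers and plate above 5 N and horizontal distance between the grasp point and corner_fl below 0.05 m and height (world z) of corner_fl above 0.0365 m) or (y of shim_fr in the frame of base above -0.099 m and distance of each of shim_fl, shim_bl, shim_br from where it was at the start of the episode below 0.006 m and contact force between the fingers and plate above 5 N and horizontal distance between the grasp point and corner_fr below 0.05 m and height (world z) of corner_fr above 0.0365 m) or (y of shim_bl in the frame of base below 0.099 m and distance of each of shim_fl, shim_fr, shim_br from where it was at the start of the episode below 0.006 m and contact force between the fingers and plate above 5 N and horizontal distance between the grasp point and corner_bl below 0.05 m and height (world z) of corner_bl above 0.0365 m) or (y of shim_br in the frame of base above -0.099 m and distance of each of shim_fl, shim_fr, shim_bl from where it was at the start of the episode below 0.006 m and contact force between the fingers and plate above 5 N and horizontal distance between the grasp point and corner_br below 0.05 m and height (world z) of corner_br above 0.0365 m))), for 0.1 s.
At the end, for the whole second after the job is handed in: Exactly one shim, that of the corner that gave, is in with its tab within 4 mm of the plate's edge; the other three shims have moved less than 6 mm; all four plate corners are at their first height within 2 mm; plate and shims are at rest (((y of shim_fl in the frame of base below 0.099 m and distance of each of shim_fr, shim_bl, shim_br from where it was at the start of the episode below 0.006 m) or (y of shim_fr in the frame of base above -0.099 m and distance of each of shim_fl, shim_bl, shim_br from where it was at the start of the episode below 0.006 m) or (y of shim_bl in the frame of base below 0.099 m and distance of each of shim_fl, shim_fr, shim_br from where it was at the start of the episode below 0.006 m) or (y of shim_br in the frame of base above -0.099 m and distance of each of shim_fl, shim_fr, shim_bl from where it was at the start of the episode below 0.006 m)) and height (world z) of corner_fl between 0.0365 and 0.0405 m and height (world z) of corner_fr between 0.0365 and 0.0405 m and height (world z) of corner_bl between 0.0365 and 0.0405 m and height (world z) of corner_br between 0.0365 and 0.0405 m and linear speed of each of plate, shim_fl, shim_fr, shim_bl, shim_br below 0.01 m/s); the robot touches nothing.
It fails at once if the plate is lifted (its middle rises by more than 8 mm) or tipped by more than 0.12 rad (height (world z) of plate above 0.0315 m or angle between plate's own z axis and vertical above 0.12 rad).
It fails at once if a shim is lifted by more than 10 mm (height (world z) of any of shim_fl, shim_fr, shim_bl, shim_br above 0.028 m).
It fails at once if a bystander (nut, bolt, spanner, pencil) is moved by more than 20 mm (distance of any of nut, bolt, spanner, pencil from where it was at the start of the episode above 0.02 m).
It also fails if it takes over 54 s, if anything falls off the work surface, if the arm or the gripper's body presses on something with over 40 N, if the wrist force passes 120 N, or if a joint passes its speed limit or range.

## Working session

There is one attempt and no reset: what is moved stays moved. The work goes in short steps, Python scripts to look and compute and a tool call to move; the robot and the scene stay as the last step left them, time stands still between calls to the robot, and variables do not carry over. Pictures are saved under pics/ and viewed, at most 10 in all, crops included, and the job is handed in when it is done.

Besides the shell and the picture viewer there is one more tool, called after ">>>" as name([rows], argument=value, ...), one row to a line, values as JSON. apply_moves: Moves the arm, as the interface text tells. Its arguments: {"type":"object","properties":{"series":{"type":"array","items":{"type":"object","properties":{"dx":{"type":"number"},"dy":{"type":"number"},"dz":{"type":"number"},"ax":{"type":"number"},"ay":{"type":"number"},"az":{"type":"number"},"fingers":{"type":"number"}}}},"squeeze":{"type":"number"}},"required":["series"]}

```bash
mkdir -p pics; ls
python3 - <<'E'
from plant import *
import cv2
for n in("top","side"):
    cv2.imwrite(f"pics/{n}0.png",capture(n)); c=calibration(n); print(n,c)
o=get_obs(); print(o)
E
```

```text
pics
top {'camera_matrix': array([[442.5018334 ,   0.        , 319.40219375],
       [  0.        , 442.5018334 , 203.33936188],
       [  0.        ,   0.        ,   1.        ]]), 'R': array([[-0.00939658, -0.99994454, -0.00475622],
       [-0.97430324,  0.01022588, -0.22500808],
       [ 0.22504424,  0.00251969, -0.97434529]]), 't': array([0.05338404, 0.52908408, 0.77565265])}
side {'camera_matrix': array([[412.05143321,   0.        , 323.52308857],
       [  0.        , 412.05143321, 200.76164639],
       [  0.        ,   0.        ,   1.        ]]), 'R': array([[ 0.99895222,  0.04538851, -0.00586023],
       [ 0.02015268, -0.55123265, -0.83410817],
       [-0.04108928,  0.83311611, -0.55156978]]), 't': array([-0.54255951,  0.08619202,  1.00331759])}
{'t': 0.1, 'qpos': array([-1.19501604e+00,  2.13329801e-01, -3.49725446e-02,  1.32351463e+00,
        7.22789610e-06,  1.57076791e+00]), 'joint_velocities': array([-0.00137258, -0.00095926,  0.00267127, -0.00010627, -0.00198788,
        0.0008468 ]), 'tau': array([ 1.99859081e-03, -6.87245679e+01,  4.87806487e+01,  1.21285257e-02,
        3.95073755e-05, -2.79871512e-05]), 'eef_pos': array([ 0.18338919, -0.46482561,  0.23086368]), 'ee_rot': array([[ 9.30211118e-01,  3.67024715e-01, -3.67853913e-04],
       [ 3.67024899e-01, -9.30210630e-01,  9.52084416e-04],
       [ 7.25689105e-06, -1.02065105e-03, -9.99999479e-01]]), 'force': array([-0.6399107 ,  0.27724992, -0.21464913]), 'ft_torque': array([0.03984885, 0.00808262, 0.03901921]), 'finger_force': 0.0, 'grip_width': 1.0013005272114788}
```

View pics/top0.png

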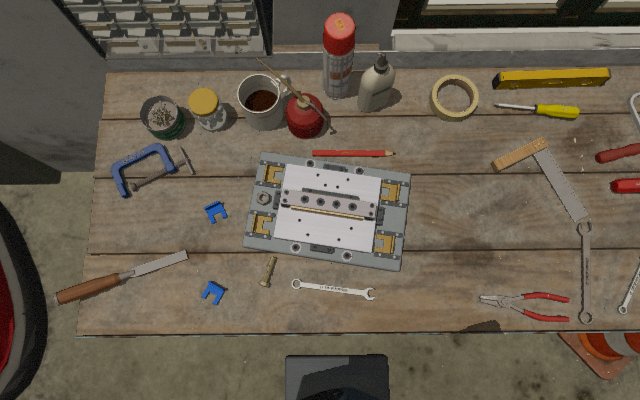

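View pics/side0.png

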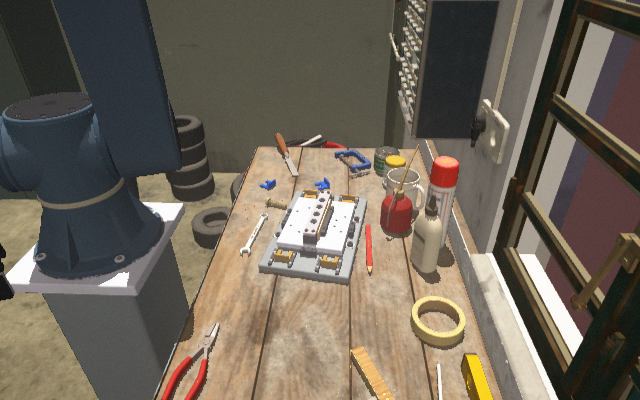

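The top view shows the plate centred at about (328,206), with brass shims at (268,173) bl, (262,224) fl, (390,192) br and (384,243) fr, and the nut at (264,198). The blue look-alikes at (216,212) and (213,292) are not brass and lie off the base, so I leave them alone. Next I measure.

```bash
cat > h.py <<'E'
import cv2,numpy as np
from plant import *
def cast(n,px,z):
    c=calibration(n); R,t=c["R"],c["t"]; px=np.atleast_2d(px).astype(float)
    d=(np.linalg.inv(c["camera_matrix"])@np.c_[px,np.ones(len(px))].T).T@R
    o=-R.T@t; return o+d*((z-o[2])/d[:,2])[:,None]
def proj(n,X):
    c=calibration(n); p=(np.atleast_2d(X)@c["R"].T+c["t"])@c["camera_matrix"].T; return p[:,:2]/p[:,2:]
E
cat > m.py <<'E'
from h import *
im=capture("top"); hsv=cv2.cvtColor(im,cv2.COLOR_BGR2HSV)
roi=np.zeros(im.shape[:2],np.uint8); roi[145:278,238:418]=255
w=((hsv[...,1]<40)&(hsv[...,2]>165)).astype(np.uint8)*255&roi
w=cv2.morphologyEx(w,cv2.MORPH_OPEN,np.ones((3,3)))
ys,xs=np.nonzero(w); P=cast("top",np.c_[xs,ys],.0385)[:,:2]
r=cv2.minAreaRect((P*1000).astype(np.float32)); print("plate",r)
b=((hsv[...,0]>12)&(hsv[...,0]<28)&(hsv[...,1]>110)&(hsv[...,2]>90)).astype(np.uint8)*255&roi
n,l,s,c=cv2.connectedComponentsWithStats(b)
for i in range(1,n):
    if s[i,4]>15: print(s[i],c[i],cast("top",c[i],.023))
# base outline: seen at z=.018
g=((hsv[...,1]<60)).astype(np.uint8)*255&roi
g=cv2.morphologyEx(g,cv2.MORPH_CLOSE,np.ones((9,9))); g=cv2.morphologyEx(g,cv2.MORPH_OPEN,np.ones((7,7)))
k=max(cv2.findContours(g,0,2)[0],key=cv2.contourArea)
print("base",cv2.minAreaRect((cast("top",k[:,0],.018)[:,:2]*1000).astype(np.float32)))
crop=cv2.resize(im[145:278,238:418],None,fx=4.4,fy=4.4,interpolation=cv2.INTER_CUBIC); cv2.imwrite("pics/crop1.png",crop)
E
python3 m.py
```

```text
plate ((527.9400634765625, 32.329185485839844), (188.40391540527344, 148.22515869140625), 80.35458374023438)
[263 164   5  16  26] [264.96153846 171.26923077] [[0.60557295 0.15707911 0.023     ]]
[266 166  17  18 154] [273.35714286 174.1038961 ] [[0.59944722 0.14010336 0.023     ]]
[381 183  19  18 220] [390.87727273 191.71363636] [[ 0.5604465  -0.09399844  0.023     ]]
[251 214   5  18  30] [253.1 221.8] [[0.50248505 0.1784358  0.023     ]]
[254 216  18  19 166] [261.8313253  224.36746988] [[0.49720267 0.16122124 0.023     ]]
[374 234  21  20 237] [385.45147679 243.67932489] [[ 0.45682013 -0.07876911  0.023     ]]
base ((528.404052734375, 34.964691162109375), (360.92498779296875, 267.7228088378906), 89.4446792602539)
```

View pics/crop1.png

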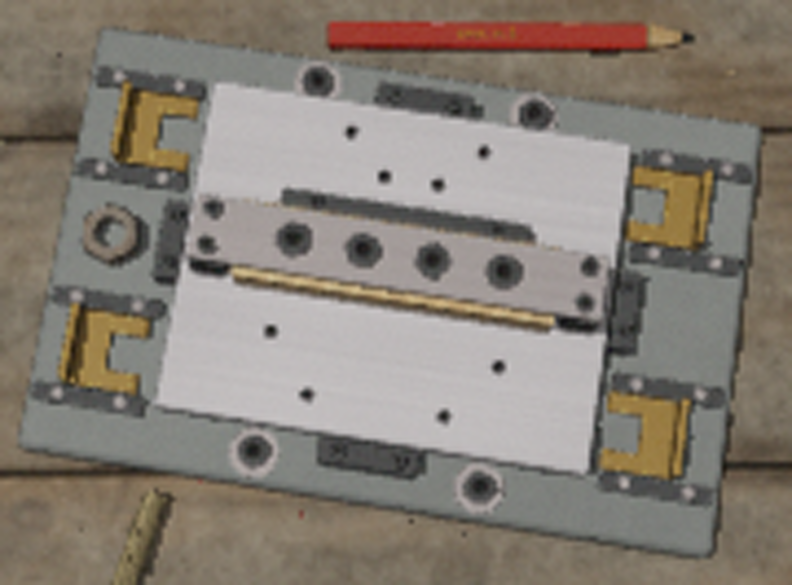

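The enlarged crop shows all four brass shims seated between dark strips on the base. In crop pixels they are bl (155,125), fl (105,345), br (670,205) and fr (645,435), with the nut at (112,232). The plate is centred at (0.528, 0.032) and yawed -9.65°. I'll shut the fingers and head for corner fr at (0.458, -0.033).

>>> apply_moves([
  {"dx": 0.5, "dy": 0.8, "dz": -0.2, "az": 0.8, "fingers": -1},
  {"dx": 0.5, "dy": 0.8, "dz": -0.2, "az": 0.8, "fingers": -1},
  {"dx": 0.5, "dy": 0.8, "dz": -0.2, "az": 0.8, "fingers": -1},
  {"dx": 0.5, "dy": 0.8, "dz": -0.2, "az": 0.8, "fingers": -1},
  {"dx": 0.5, "dy": 0.8, "dz": -0.2, "az": 0.8, "fingers": -1},
  {"dx": 0.5, "dy": 0.8, "dz": -0.2, "az": 0.8, "fingers": -1},
  {"dx": 0.5, "dy": 0.8, "dz": -0.2, "az": 0.8, "fingers": -1},
  {"dx": 0.5, "dy": 0.8, "dz": -0.2, "az": 0.8, "fingers": -1},
  {"dx": 0.5, "dy": 0.8, "dz": -0.2, "az": 0.8, "fingers": -1},
  {"dx": 0.5, "dy": 0.8, "dz": -0.2, "az": 0.8, "fingers": -1},
  {"dx": 0.5, "dy": 0.8, "dz": -0.2, "az": 0.8, "fingers": -1},
  {"fingers": -1},
])

```text
validation failed for argument at $.se...
```

>>> apply_moves([
  {"dx": 0.5, "dy": 0.8, "dz": -0.2, "ax": 0.0, "ay": 0.0, "az": 0.8, "fingers": -1.0},
], squeeze=20)

```text
t: 0.23
eef_pos: [0.1975, -0.4434, 0.2254]
ee_rot: [[0.898, 0.44, -0.0], [0.44, -0.898, -0.001], [-0.001, 0.001, -1.0]]
force: [0.8, -1.3, -0.1]
grip_width: 0.883
finger_force: 0.0
```

>>> apply_moves([
  {"dx": 0.5, "dy": 0.8, "dz": -0.2, "ax": 0, "ay": 0, "az": 0.8, "fingers": -1},
  {"dx": 0.5, "dy": 0.8, "dz": -0.2, "ax": 0, "ay": 0, "az": 0.8, "fingers": -1},
  {"dx": 0.5, "dy": 0.8, "dz": -0.2, "ax": 0, "ay": 0, "az": 0.8, "fingers": -1},
  {"dx": 0.5, "dy": 0.8, "dz": -0.2, "ax": 0, "ay": 0, "az": 0.8, "fingers": -1},
  {"dx": 0.5, "dy": 0.8, "dz": -0.2, "ax": 0, "ay": 0, "az": 0.8, "fingers": -1},
  {"dx": 0.5, "dy": 0.8, "dz": -0.2, "ax": 0, "ay": 0, "az": 0.8, "fingers": -1},
  {"dx": 0.5, "dy": 0.8, "dz": -0.2, "ax": 0, "ay": 0, "az": 0.8, "fingers": -1},
  {"dx": 0.5, "dy": 0.8, "dz": -0.2, "ax": 0, "ay": 0, "az": 0.8, "fingers": -1},
  {"dx": 0.5, "dy": 0.8, "dz": -0.2, "ax": 0, "ay": 0, "az": 0.8, "fingers": -1},
  {"dx": 0.5, "dy": 0.8, "dz": -0.2, "ax": 0, "ay": 0, "az": 0.8, "fingers": -1},
  {"dx": 0.5, "dy": 0.8, "dz": -0.2, "ax": 0, "ay": 0, "az": 0.8, "fingers": -1},
], squeeze=20)

```text
t: 1.15
eef_pos: [0.3639, -0.1757, 0.159]
ee_rot: [[0.185, 0.983, -0.0], [0.983, -0.185, -0.0], [-0.0, -0.0, -1.0]]
force: [-0.4, -0.4, -0.6]
grip_width: 0.002
finger_force: 0.0
```

>>> apply_moves([
  {"dx": 0.525, "dy": 0.8, "dz": -0.55, "ax": 0, "ay": 0, "az": 0.2, "fingers": -1},
  {"dx": 0.525, "dy": 0.8, "dz": -0.55, "ax": 0, "ay": 0, "az": 0, "fingers": -1},
  {"dx": 0.525, "dy": 0.8, "dz": -0.55, "ax": 0, "ay": 0, "az": 0, "fingers": -1},
  {"dx": 0.525, "dy": 0.8, "dz": -0.55, "ax": 0, "ay": 0, "az": 0, "fingers": -1},
  {"dx": 0.525, "dy": 0.8, "dz": -0.55, "ax": 0, "ay": 0, "az": 0, "fingers": -1},
  {"dx": 0.525, "dy": 0.8, "dz": -0.55, "ax": 0, "ay": 0, "az": 0, "fingers": -1},
  {"dx": 0, "dy": 0, "dz": 0, "ax": 0, "ay": 0, "az": 0, "fingers": -1},
  {"dx": 0, "dy": 0, "dz": 0, "ax": 0, "ay": 0, "az": 0, "fingers": -1},
])

```text
t: 1.82
eef_pos: [0.4576, -0.032, 0.0593]
ee_rot: [[0.166, 0.986, -0.002], [0.986, -0.166, 0.0], [-0.0, -0.002, -1.0]]
force: [0.2, 0.4, -0.7]
grip_width: 0.001
finger_force: 0.0
```

>>> apply_moves([
  {"dx": 0, "dy": 0, "dz": -0.4, "ax": 0, "ay": 0, "az": 0, "fingers": -1},
  {"dx": 0, "dy": 0, "dz": -0.2, "ax": 0, "ay": 0, "az": 0, "fingers": -1},
  {"dx": 0, "dy": 0, "dz": -0.1, "ax": 0, "ay": 0, "az": 0, "fingers": -1},
  {"dx": 0, "dy": 0, "dz": -0.05, "ax": 0, "ay": 0, "az": 0, "fingers": -1},
  {"dx": 0, "dy": 0, "dz": 0, "ax": 0, "ay": 0, "az": 0, "fingers": -1},
])

```text
t: 2.23
eef_pos: [0.4577, -0.0336, 0.0379]
ee_rot: [[0.169, 0.986, -0.0], [0.986, -0.169, -0.0], [-0.0, -0.0, -1.0]]
force: [-2.2, -0.9, 2.6]
grip_width: -0.002
finger_force: 1.4
```

>>> apply_moves([
  {"dx": 0, "dy": 0, "dz": -0.05, "ax": 0, "ay": 0, "az": 0, "fingers": -1},
  {"dx": 0, "dy": 0, "dz": 0, "ax": 0, "ay": 0, "az": 0, "fingers": -1},
  {"dx": 0, "dy": 0, "dz": 0, "ax": 0, "ay": 0, "az": 0, "fingers": -1},
])

```text
t: 2.48
eef_pos: [0.4582, -0.0333, 0.0366]
ee_rot: [[0.168, 0.986, 0.001], [0.986, -0.168, -0.0], [-0.0, 0.001, -1.0]]
force: [-2.1, -1.5, 3.0]
grip_width: 0.003
finger_force: 1.7
```

>>> apply_moves([
  {"dx": 0, "dy": 0, "dz": -0.05, "ax": 0, "ay": 0, "az": 0, "fingers": -1},
  {"dx": 0, "dy": 0, "dz": -0.03, "ax": 0, "ay": 0, "az": 0, "fingers": -1},
  {"dx": 0, "dy": 0, "dz": 0, "ax": 0, "ay": 0, "az": 0, "fingers": -1},
  {"dx": 0, "dy": 0, "dz": 0, "ax": 0, "ay": 0, "az": 0, "fingers": -1},
])

```text
t: 2.82
eef_pos: [0.4582, -0.0332, 0.0342]
ee_rot: [[0.168, 0.986, 0.0], [0.986, -0.168, -0.0], [-0.0, 0.001, -1.0]]
force: [-3.7, -3.4, 9.7]
grip_width: 0.003
finger_force: 4.6
```

Corner fr went down to 34.2 mm, which suggests it gives. I'll press br the same way to compare.

>>> apply_moves([
  {"dx": 0, "dy": 0, "dz": 0.2, "ax": 0, "ay": 0, "az": 0, "fingers": -1},
  {"dx": 0, "dy": 0, "dz": 1, "ax": 0, "ay": 0, "az": 0, "fingers": -1},
  {"dx": 0, "dy": 0, "dz": 1, "ax": 0, "ay": 0, "az": 0, "fingers": -1},
  {"dx": 0.95, "dy": -0.16, "dz": 0, "ax": 0, "ay": 0, "az": 0, "fingers": -1},
  {"dx": 0.95, "dy": -0.16, "dz": 0, "ax": 0, "ay": 0, "az": 0, "fingers": -1},
  {"dx": 0.95, "dy": -0.16, "dz": 0, "ax": 0, "ay": 0, "az": 0, "fingers": -1},
  {"dx": 0.95, "dy": -0.16, "dz": 0, "ax": 0, "ay": 0, "az": 0, "fingers": -1},
  {"dx": 0, "dy": 0, "dz": -0.5, "ax": 0, "ay": 0, "az": 0, "fingers": -1},
  {"dx": 0, "dy": 0, "dz": -0.5, "ax": 0, "ay": 0, "az": 0, "fingers": -1},
  {"dx": 0, "dy": 0, "dz": -0.5, "ax": 0, "ay": 0, "az": 0, "fingers": -1},
  {"dx": 0, "dy": 0, "dz": 0, "ax": 0, "ay": 0, "az": 0, "fingers": -1},
])

```text
t: 3.73
eef_pos: [0.5705, -0.052, 0.0523]
ee_rot: [[0.168, 0.986, -0.004], [0.986, -0.168, 0.001], [0.0, -0.004, -1.0]]
force: [-1.2, -0.2, -0.8]
grip_width: 0.0
finger_force: 0.0
```

>>> apply_moves([
  {"dx": 0, "dy": 0, "dz": -0.35, "ax": 0, "ay": 0, "az": 0, "fingers": -1},
  {"dx": 0, "dy": 0, "dz": -0.15, "ax": 0, "ay": 0, "az": 0, "fingers": -1},
  {"dx": 0, "dy": 0, "dz": -0.08, "ax": 0, "ay": 0, "az": 0, "fingers": -1},
  {"dx": 0, "dy": 0, "dz": 0, "ax": 0, "ay": 0, "az": 0, "fingers": -1},
])

```text
t: 4.07
eef_pos: [0.5721, -0.0522, 0.0384]
ee_rot: [[0.168, 0.986, 0.001], [0.986, -0.168, 0.0], [0.0, 0.001, -1.0]]
force: [-4.5, 0.4, 8.3]
grip_width: 0.002
finger_force: 4.0
```

Only 8 N and no movement there, so br is solid and fr is the corner that gives. Next I go outside the fr tab.

>>> apply_moves([
  {"dx": 0, "dy": 0, "dz": 0.1, "ax": 0, "ay": 0, "az": 0, "fingers": -1},
  {"dx": 0, "dy": 0, "dz": 1, "ax": 0, "ay": 0, "az": 0, "fingers": -1},
  {"dx": 0, "dy": 0, "dz": 1, "ax": 0, "ay": 0, "az": 0, "fingers": -1},
  {"dx": -0.82, "dy": -0.43, "dz": 0, "ax": 0, "ay": 0, "az": 0, "fingers": -1},
  {"dx": -0.82, "dy": -0.43, "dz": 0, "ax": 0, "ay": 0, "az": 0, "fingers": -1},
  {"dx": -0.82, "dy": -0.43, "dz": 0, "ax": 0, "ay": 0, "az": 0, "fingers": -1},
  {"dx": -0.82, "dy": -0.43, "dz": 0, "ax": 0, "ay": 0, "az": 0, "fingers": -1},
  {"dx": -0.82, "dy": -0.43, "dz": 0, "ax": 0, "ay": 0, "az": 0, "fingers": -1},
  {"dx": 0, "dy": 0, "dz": -0.7, "ax": 0, "ay": 0, "az": 0, "fingers": -1},
  {"dx": 0, "dy": 0, "dz": -0.7, "ax": 0, "ay": 0, "az": 0, "fingers": -1},
  {"dx": 0, "dy": 0, "dz": 0, "ax": 0, "ay": 0, "az": 0, "fingers": -1},
  {"dx": 0, "dy": 0, "dz": 0, "ax": 0, "ay": 0, "az": 0, "fingers": -1},
])

```text
t: 5.07
eef_pos: [0.4486, -0.1167, 0.0587]
ee_rot: [[0.168, 0.986, -0.001], [0.986, -0.168, 0.0], [0.0, -0.001, -1.0]]
force: [0.2, -0.2, 0.2]
grip_width: -0.002
finger_force: 0.0
```

Run:
```python
from h import *
im=capture("top"); o=get_obs(); print(o["eef_pos"],o["force"],proj("top",o["eef_pos"]))
cv2.imwrite("pics/c2.png",cv2.resize(im[175:275,330:450],None,fx=5,fy=5,interpolation=cv2.INTER_CUBIC))
```

```text
[ 0.4493438  -0.11677955  0.05938874] [-0.49428377 -0.03701418 -0.30602839] [[408.94541625 244.81560351]]
```

View pics/c2.png

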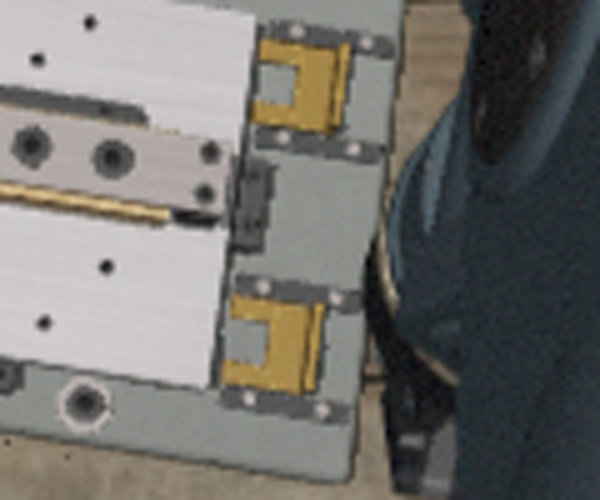

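The crop shows the gripper standing clear, to the right of the fr tab (315,345), with the plate edge at about (225,330). Now I lower and push.

>>> apply_moves([
  {"dx": 0, "dy": 0, "dz": -0.6, "ax": 0, "ay": 0, "az": 0, "fingers": -1},
  {"dx": 0, "dy": 0, "dz": -0.45, "ax": 0, "ay": 0, "az": 0, "fingers": -1},
  {"dx": 0, "dy": 0, "dz": 0, "ax": 0, "ay": 0, "az": 0, "fingers": -1},
  {"dx": 0.034, "dy": 0.197, "dz": 0, "ax": 0, "ay": 0, "az": 0, "fingers": -1},
  {"dx": 0.034, "dy": 0.197, "dz": 0, "ax": 0, "ay": 0, "az": 0, "fingers": -1},
  {"dx": 0.034, "dy": 0.197, "dz": 0, "ax": 0, "ay": 0, "az": 0, "fingers": -1},
  {"dx": 0.034, "dy": 0.197, "dz": 0, "ax": 0, "ay": 0, "az": 0, "fingers": -1},
  {"dx": 0, "dy": 0, "dz": 0, "ax": 0, "ay": 0, "az": 0, "fingers": -1},
])

```text
t: 5.78
eef_pos: [0.4537, -0.092, 0.0276]
ee_rot: [[0.167, 0.986, 0.001], [0.986, -0.167, 0.0], [0.0, 0.001, -1.0]]
force: [-0.1, 0.8, 0.3]
grip_width: -0.001
finger_force: 0.0
```

>>> apply_moves([
  {"dx": 0.034, "dy": 0.197, "dz": 0, "ax": 0, "ay": 0, "az": 0, "fingers": -1},
  {"dx": 0.034, "dy": 0.197, "dz": 0, "ax": 0, "ay": 0, "az": 0, "fingers": -1},
  {"dx": 0, "dy": 0, "dz": 0, "ax": 0, "ay": 0, "az": 0, "fingers": -1},
])

```text
t: 6.03
eef_pos: [0.4553, -0.0804, 0.0271]
ee_rot: [[0.167, 0.986, 0.0], [0.986, -0.167, 0.0], [0.0, 0.0, -1.0]]
force: [-0.8, 0.3, -0.2]
grip_width: -0.002
finger_force: 0.0
```

>>> apply_moves([
  {"dx": 0.017, "dy": 0.1, "dz": 0, "ax": 0, "ay": 0, "az": 0, "fingers": -1},
  {"dx": 0.017, "dy": 0.1, "dz": 0, "ax": 0, "ay": 0, "az": 0, "fingers": -1},
  {"dx": 0.017, "dy": 0.1, "dz": 0, "ax": 0, "ay": 0, "az": 0, "fingers": -1},
  {"dx": 0, "dy": 0, "dz": 0, "ax": 0, "ay": 0, "az": 0, "fingers": -1},
])

```text
t: 6.37
eef_pos: [0.4567, -0.0719, 0.027]
ee_rot: [[0.168, 0.986, -0.0], [0.986, -0.168, 0.0], [0.0, -0.0, -1.0]]
force: [-0.2, 0.1, -0.1]
grip_width: 0.0
finger_force: 0.0
```

Run:
```python
from h import *
im=capture("side"); o=get_obs(); p=proj("side",o["eef_pos"])[0].astype(int); print(p)
cv2.imwrite("pics/c3.png",cv2.resize(im[p[1]-60:p[1]+40,p[0]-60:p[0]+100],None,fx=5,fy=5,interpolation=cv2.INTER_CUBIC))
```

```text
[282 251]
```

View pics/c3.png

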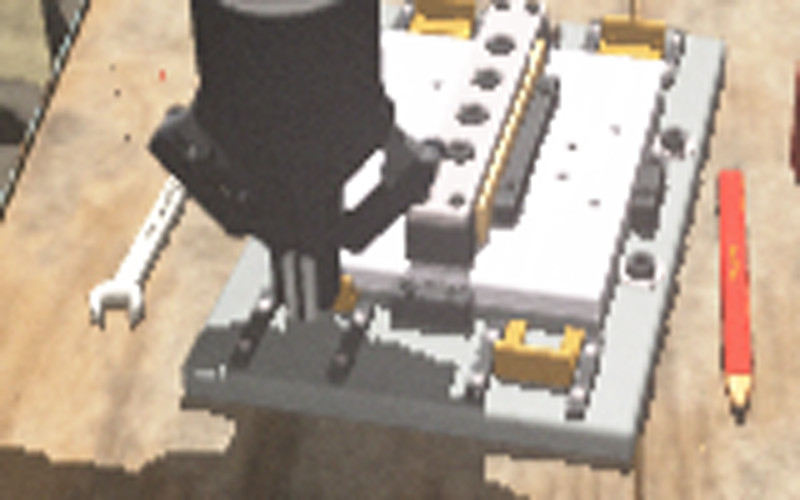

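The side crop shows the fingers behind the tab (yellow sliver at 345,290), with the shim already going under the plate. I continue in small steps until it stops.

>>> apply_moves([
  {"dx": 0.012, "dy": 0.066, "dz": 0, "ax": 0, "ay": 0, "az": 0, "fingers": -1},
  {"dx": 0.012, "dy": 0.066, "dz": 0, "ax": 0, "ay": 0, "az": 0, "fingers": -1},
  {"dx": 0, "dy": 0, "dz": 0, "ax": 0, "ay": 0, "az": 0, "fingers": -1},
])

```text
t: 6.67
eef_pos: [0.4574, -0.0681, 0.027]
ee_rot: [[0.168, 0.986, -0.0], [0.986, -0.168, 0.0], [0.0, -0.0, -1.0]]
force: [-0.1, 0.2, 0.4]
grip_width: 0.003
finger_force: 0.0
```

>>> apply_moves([
  {"dx": 0.006, "dy": 0.05, "dz": 0, "ax": 0, "ay": 0, "az": 0, "fingers": -1},
  {"dx": 0, "dy": 0, "dz": 0, "ax": 0, "ay": 0, "az": 0, "fingers": -1},
])

```text
t: 6.83
eef_pos: [0.4575, -0.0667, 0.027]
ee_rot: [[0.168, 0.986, -0.0], [0.986, -0.168, 0.0], [0.0, -0.0, -1.0]]
force: [0.4, 0.3, 1.2]
grip_width: -0.005
finger_force: 0.0
```

>>> apply_moves([
  {"dx": 0.006, "dy": 0.05, "dz": 0, "ax": 0, "ay": 0, "az": 0, "fingers": -1},
  {"dx": 0, "dy": 0, "dz": 0, "ax": 0, "ay": 0, "az": 0, "fingers": -1},
])

```text
t: 7.0
eef_pos: [0.4576, -0.0656, 0.027]
ee_rot: [[0.168, 0.986, -0.0], [0.986, -0.168, -0.001], [-0.001, -0.0, -1.0]]
force: [-1.2, -3.5, 0.6]
grip_width: -0.001
finger_force: 2.1
```

>>> apply_moves([
  {"dx": 0.006, "dy": 0.04, "dz": 0, "ax": 0, "ay": 0, "az": 0, "fingers": -1},
  {"dx": 0, "dy": 0, "dz": 0, "ax": 0, "ay": 0, "az": 0, "fingers": -1},
  {"dx": 0, "dy": 0, "dz": 0, "ax": 0, "ay": 0, "az": 0, "fingers": -1},
])

```text
t: 7.25
eef_pos: [0.4576, -0.065, 0.027]
ee_rot: [[0.168, 0.986, -0.001], [0.986, -0.169, -0.002], [-0.002, -0.0, -1.0]]
force: [-2.8, -9.2, 2.1]
grip_width: -0.001
finger_force: 4.9
```

It stops firmly at about 9 N. I back off and check.

>>> apply_moves([
  {"dx": -0.057, "dy": -0.33, "dz": 0, "ax": 0, "ay": 0, "az": 0, "fingers": -1},
  {"dx": -0.1, "dy": -0.6, "dz": 0.5, "ax": 0, "ay": 0, "az": 0, "fingers": -1},
  {"dx": -0.1, "dy": -0.6, "dz": 0.5, "ax": 0, "ay": 0, "az": 0, "fingers": -1},
  {"dx": 0, "dy": 0, "dz": 0, "ax": 0, "ay": 0, "az": 0, "fingers": -1},
  {"dx": 0, "dy": 0, "dz": 0, "ax": 0, "ay": 0, "az": 0, "fingers": -1},
])

```text
t: 7.67
eef_pos: [0.4506, -0.111, 0.0575]
ee_rot: [[0.17, 0.986, 0.002], [0.986, -0.17, 0.0], [0.0, 0.002, -1.0]]
force: [0.1, 0.3, 0.1]
grip_width: -0.001
finger_force: 0.0
```

```bash
sed -i 's/crop1/crop4/' m.py; python3 m.py
```

```text
plate ((528.5292358398438, 33.20677185058594), (188.84393310546875, 149.03173828125), 80.09806823730469)
[263 164   5  16  27] [265.03703704 171.07407407] [[0.60598111 0.15693467 0.023     ]]
[266 166  17  18 166] [273.03614458 173.8313253 ] [[0.60002481 0.14075629 0.023     ]]
[380 183  20  19 227] [390.86784141 191.81938326] [[ 0.56022987 -0.0939698   0.023     ]]
[251 214   5  18  30] [253.16666667 222.03333333] [[0.50201902 0.17829384 0.023     ]]
[254 215  18  20 175] [261.44571429 224.21714286] [[0.49750902 0.16198194 0.023     ]]
[372 233   4  18  32] [373.15625 241.65625] [[ 0.4609953  -0.05514803  0.023     ]]
base ((528.3971557617188, 34.25628662109375), (362.34185791015625, 267.72283935546875), 89.4446792602539)
```

View pics/crop4.png

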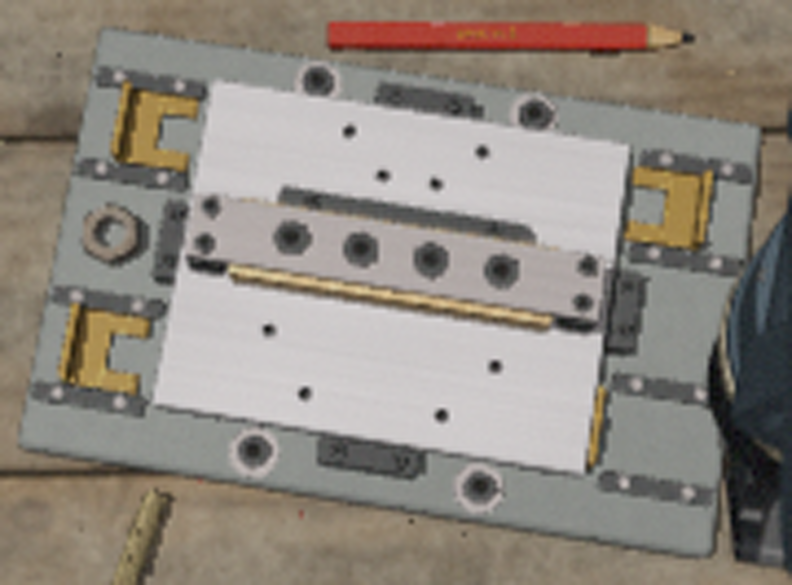

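The tab (crop 597,428) is now flush against the plate's edge, and the other three shims and the nut have not moved. Now I press fr firmly.

>>> apply_moves([
  {"dx": 0, "dy": 0, "dz": 0.25, "ax": 0, "ay": 0, "az": 0, "fingers": -1},
  {"dx": 0.08, "dy": 0.88, "dz": 0, "ax": 0, "ay": 0, "az": 0, "fingers": -1},
  {"dx": 0.08, "dy": 0.88, "dz": 0, "ax": 0, "ay": 0, "az": 0, "fingers": -1},
  {"dx": 0.08, "dy": 0.88, "dz": 0, "ax": 0, "ay": 0, "az": 0, "fingers": -1},
  {"dx": 0, "dy": 0, "dz": -0.4, "ax": 0, "ay": 0, "az": 0, "fingers": -1},
  {"dx": 0, "dy": 0, "dz": -0.3, "ax": 0, "ay": 0, "az": 0, "fingers": -1},
  {"dx": 0, "dy": 0, "dz": -0.15, "ax": 0, "ay": 0, "az": 0, "fingers": -1},
  {"dx": 0, "dy": 0, "dz": -0.05, "ax": 0, "ay": 0, "az": 0, "fingers": -1},
  {"dx": 0, "dy": 0, "dz": 0, "ax": 0, "ay": 0, "az": 0, "fingers": -1},
])

```text
t: 8.47
eef_pos: [0.4567, -0.0304, 0.038]
ee_rot: [[0.168, 0.986, -0.001], [0.986, -0.168, 0.002], [0.002, -0.001, -1.0]]
force: [-8.3, 8.9, 21.1]
grip_width: -0.0
finger_force: 10.2
```

>>> apply_moves([
  {"dx": 0, "dy": 0, "dz": -0.05, "ax": 0, "ay": 0, "az": 0, "fingers": -1},
  {"dx": 0, "dy": 0, "dz": 0, "ax": 0, "ay": 0, "az": 0, "fingers": -1},
  {"dx": 0, "dy": 0, "dz": 0, "ax": 0, "ay": 0, "az": 0, "fingers": -1},
])

```text
t: 8.72
eef_pos: [0.4569, -0.0304, 0.0377]
ee_rot: [[0.168, 0.986, 0.0], [0.986, -0.168, 0.002], [0.002, -0.0, -1.0]]
force: [-20.6, 10.0, 55.4]
grip_width: -0.003
finger_force: 27.5
```

Solid: about 50 N and only 0.8 mm down. I let go and retreat.

>>> apply_moves([
  {"dx": 0, "dy": 0, "dz": 0.1, "ax": 0, "ay": 0, "az": 0, "fingers": -1},
  {"dx": 0, "dy": 0, "dz": 0.5, "ax": 0, "ay": 0, "az": 0, "fingers": -1},
  {"dx": 0, "dy": 0, "dz": 0.8, "ax": 0, "ay": 0, "az": 0, "fingers": -1},
  {"dx": 0, "dy": 0, "dz": 0.8, "ax": 0, "ay": 0, "az": 0, "fingers": -1},
  {"dx": 0, "dy": -0.8, "dz": 0.5, "ax": 0, "ay": 0, "az": 0, "fingers": -1},
  {"dx": 0, "dy": -0.8, "dz": 0.3, "ax": 0, "ay": 0, "az": 0, "fingers": -1},
  {"dx": 0, "dy": -0.8, "dz": 0, "ax": 0, "ay": 0, "az": 0, "fingers": -1},
  {"dx": 0, "dy": 0, "dz": 0, "ax": 0, "ay": 0, "az": 0, "fingers": -1},
  {"dx": 0, "dy": 0, "dz": 0, "ax": 0, "ay": 0, "az": 0, "fingers": -1},
])

```text
t: 9.47
eef_pos: [0.457, -0.1042, 0.1258]
ee_rot: [[0.171, 0.985, -0.001], [0.985, -0.171, 0.0], [0.0, -0.001, -1.0]]
force: [-0.2, 0.4, -1.1]
grip_width: -0.004
finger_force: 0.0
```

```bash
sed -i 's/crop4/crop5/' m.py; python3 m.py
```

```text
plate ((528.5474853515625, 33.23924255371094), (188.9799041748047, 149.0757293701172), 80.07598876953125)
[263 164   5  16  27] [265.03703704 171.03703704] [[0.60605889 0.15693609 0.023     ]]
[265 165  18  19 168] [272.89880952 173.91071429] [[0.59986158 0.14102985 0.023     ]]
[380 183  20  19 228] [390.94298246 191.83333333] [[ 0.56019968 -0.09411765  0.023     ]]
[252 214   4  18  29] [253.24137931 221.86206897] [[0.50235858 0.17815568 0.023     ]]
[254 215  18  20 177] [261.49717514 224.12429379] [[0.49769244 0.16188492 0.023     ]]
[372 233   4  18  31] [373.16129032 241.41935484] [[ 0.46145667 -0.05517473  0.023     ]]
base ((528.3927001953125, 33.79539489746094), (363.2637634277344, 267.7228088378906), 89.44467163085938)
```

```bash
python3 -c "from plant import *; print(hand_in())"
```

```text
the job is handed in; nothing more can be done
None
```

The front right corner was the one that rocked; its shim is now fully in under the plate with the tab against the edge, the corner gave under 1 mm when pressed with about 50 N, and the job is handed in (no verdict was returned).

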